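# Snap shut and lock a twin-lid storage box

### The job

Get the grey storage box ready to be packed away: fold both of its white hinged flaps down and press each one until it snaps in and lies flush, then give the black turn-button on the bar between them a quarter turn, either way, so that it lies square across both flaps. A firm thumb's push is enough, so do not lean on the box with great force, and leave the calculator, the carton and the tape roll where they are.

Things in the scene. Friction and masses are not known exactly. Their poses are not given: they have to be found in the camera images.
- box: grey plastic box, 200 (x) by 270 (y) by 95 mm high, fixed to the table. Origin: centre of its underside; z up. A fixed bar 32 mm wide, 103 mm high, runs along its x through the middle. Two white flaps cover the openings left (+y) and right (-y) of the bar; they hinge on the outer long edges (axes along x at y = +130 and -130 mm, 100 mm up) and open upwards and outwards, away from the bar.
- flap_left (a joint): angle of the flap on the +y side, rad: 0 shut and flush, 1.57 upright, to 2.1 leaning out. Plate 190 mm long, 6 thick, from 2 to 112 mm from its hinge axis (in its mid-plane). Stiff hinge: it stays where left, but from 0.1 rad (edge 10 mm high) it squeezes a springy seal: pressed with 15 to 20 N near the edge, to flush or up to 3 mm below, it latches; let go sooner it springs back.
- flap_right (a joint): the same for the flap on the box's -y side (mirror image of the left one)
- flap_left_hinge (a point): middle of the left flap's hinge axis, 100 mm above the table; the frame turns with the flap: its x along the hinge, its -y towards the flap's free edge, its z out of the face that is on top when shut
- flap_right_hinge (a point): middle of the right flap's hinge axis; the frame turns with the flap: its x along the hinge, its +y towards the free edge, its z out of the face that is on top when shut
- flap_left_edge (a point): middle of the left flap's free edge, on the face that is on top when shut (112 mm from the hinge axis)
- flap_right_edge (a point): the same on the right flap
- turn_button (a joint): angle of the turn-button, rad, anticlockwise from above: 0 along the bar (start), +1.57 or -1.57 square across the bar, over both flaps. It clicks into each of these angles; stops at the outer two. A black bar 76 long, 16 wide, 19 mm high; underside 106, top 125 mm above the table, 3 mm clear of the shut flaps.
- turn_button_top (a point): centre of the turn-button's top, on its upright turning axis at the middle of the box, 125 mm above the table; its x along the button
- calculator: loose grey desk calculator, 140 by 85 by 24 mm, bystander; origin at the centre of its underside
- carton: loose small brown carton, 70 by 100 by 65 mm, bystander; origin at the centre of its underside
- tape: loose cardboard tape roll, 90 mm across, 48 mm high, bystander; origin at the centre of its underside

How it is judged:
By the outcome, as a careful person would: the job done as asked, in the order asked, and still so for the second after the job is handed in, with the robot touching nothing.
It also fails if it takes over 54 s, if anything falls off the work surface, if the arm or the gripper's body presses on something with over 40 N, if the wrist force passes 120 N, or if a joint passes its speed limit or range.

### The arm

A 6-joint arm with a two-finger parallel gripper is mounted at the origin on the work surface. World frame = base frame: x ahead of the robot, y to its left, z up, the work surface at z = 0. Lengths are in m, angles in rad, forces in N, time in s.
With the tool pointing down it reaches from about 0.35 to 0.85 m from the base axis. Payload 8.1 kg.
Tool frame: the origin (TCP) lies on the centre line of the jaws, within the pads' length; the fingertips stand 17 mm ahead of it and the grasp point (between the pads) lies 2 mm behind it; z points along the fingers, y is the line along which they close (so a half turn about z gives the same grasp; the last joint's range is limited). The gripper opens to 93 mm and grips with 3 to 60 N. Pads are 15 mm wide; open, the fingers measure 128 mm over their backs; the gripper's body (75 mm by 188 mm) begins 65 mm behind the grasp point.
Start: joints at [-1.367, 0.13, 1.488, -0, 1.523, -0.085], TCP at [0.171, -0.575, 0.236] pointing down, gripper open.
Joint ranges: [-2.96, 2.96], [-0.89, 2.26], [0.02, 2.5], [-1.34, 4.48], [0, 2.73], [-2.66, 2.66]. Speed limits (rad/s): [2.39, 2.39, 2.79, 3.14, 3.14, 3.14].

### API

Orientations are given as a rotation vector (axis times angle).
In Python, from plant import telemetry, viewer, order gives the robot as it stands.
- The arm moves only by the tool send_rows, never from a script. Its argument "plan" is a list that holds one entry, the list of rows, each a list of 5 numbers: the closure, from -1 (fully open) to 1 (shut), then the shift along the world's x, y, z normalised to -1 to 1, where 1 is 0.2 m, then the turn about the world's z normalised to -1 to 1, where 1 is 60 degrees. A call has 1 to 20 rows; each row is the pose to reach, as a shift and turn from the pose commanded when the call began; what a row does not reach only later rows make up. A row lasts 1/12 s, in which the tool goes at most 41.7 mm and 7.16 degrees, less where a joint would pass 70% of its speed; a pose out of reach is approached as far as the arm can. A call with a number of a shift or a turn outside -1 to 1 is refused whole. A call with a gripper value outside its range is refused whole. The fingers move at their own pace and stop on an object; "force" is the grip in N (left out, the last holds). Time passes only in rows, so rows that repeat a pose let the fingers close. It gives the time, the measured TCP pose, the force, the opening and the grip force at its end, in the units of the state.
- telemetry.read_state(): the state, without advancing time (a new reading comes with each control period).
- viewer.read_camera(name): name is "scene" or "top" or "wrist"; returns (picture, depth): 400x640x3 uint8, blue, green, red; 400x640 float32, m along the optical axis (not along the pixel's ray), 0 where there is no reading.
- viewer.calibration(name): a dict with "camera_matrix" (3x3 intrinsics, pixels), "dist_coeffs" ([k1, k2, p1, p2, k3] as OpenCV has them; the pictures are not rectified), "extrinsics" (4x4, takes a point from camera to world coordinates); the wrist camera has in their place "hand_eye" (4x4, takes a point from camera to tool coordinates, whose origin is the TCP and whose axes are the flange's). Camera axes: x right, y up, looking along -z (the intrinsics and any distortion apply to the point x, -y, -z); pixel columns grow to the right and rows downward; lengths in m; the calibration is good to about 2 mm. A picture is of the moment at which its call begins: read the wrist's pose just before it. calibration takes no time and is no camera call.
- order.close_job(): hands the job in; it is judged then, once.
The state is a dict: "t": time; "q": joint angles; "dq": joint speeds; "joint_torque": joint torques, N m; "tool_pos": TCP position; "orientation": TCP orientation; "force": force on the tool from outside, world axes, zero at the start; "wrist_torque": the same for the moment, N m; "opening": finger opening in m; "gripper_force": force on a finger pad.
Only numpy, scipy, OpenCV 4.12 (cv2) and the standard library are available. Lean on these libraries where they do the work, as an engineer would, in place of code of your own. Each camera call takes 0.05 s, during which the arm holds its last target. There are 200 camera calls.

## Working session

There is one attempt and no reset: what is moved stays moved. The work goes in short steps, Python scripts to look and compute and a tool call to move; the robot and the scene stay as the last step left them, time stands still between calls to the robot, and variables do not carry over. Pictures are saved under pics/ and viewed, at most 10 in all, crops included, and the job is handed in when it is done.

Besides the shell and the picture viewer there is one more tool, called as name(argument=value, ...), one argument or row to a line, values as JSON. send_rows: Moves the arm, as the interface text tells. Scaled input: -1 to 1 covers 0.2 m each way for a shift and 60 degrees each way for a turn. Its arguments: {"type":"object","properties":{"plan":{"type":"array"},"force":{"type":"number"}},"required":["plan"]}

```bash
mkdir -p pics
cat > h.py <<'E'
import numpy as np,cv2
from plant import telemetry,viewer,order
from scipy.spatial.transform import Rotation as R
def snap(n,f):
    s=telemetry.read_state(); p,d=viewer.read_camera(n); c=viewer.calibration(n)
    if n=="wrist":
        T=np.eye(4);T[:3,:3]=R.from_rotvec(s["orientation"]).as_matrix();T[:3,3]=s["tool_pos"];E=T@np.array(c["hand_eye"])
    else: E=np.array(c["extrinsics"])
    cv2.imwrite(f"pics/{f}.png",p); np.savez(f"pics/{f}.npz",d=d,E=E,K=np.array(c["camera_matrix"]),D=np.array(c["dist_coeffs"],float))
    return p,d
def cloud(f):
    z=np.load(f"pics/{f}.npz");d=z["d"];h,w=d.shape
    u,v=np.meshgrid(np.arange(w),np.arange(h))
    n=cv2.undistortPoints(np.stack([u,v],-1).reshape(-1,1,2).astype(np.float64),z["K"],z["D"]).reshape(h,w,2)
    P=np.stack([n[...,0]*d,-n[...,1]*d,-d],-1)
    W=P@z["E"][:3,:3].T+z["E"][:3,3]; W[d==0]=np.nan
    return W
E
python3 - <<'E'
from h import *
snap("scene","s0");snap("top","t0")
s=telemetry.read_state();print(s)
a=cv2.imread("pics/s0.png");b=cv2.imread("pics/t0.png")
E
```

```text
{'t': 0.1, 'q': array([-1.36741092e+00,  1.31091656e-01,  1.48920098e+00, -2.79662159e-05,
        1.52297719e+00, -8.54106086e-02]), 'dq': array([-6.29821723e-04, -1.75087978e-03, -1.34408697e-03,  1.86090322e-03,
       -4.04438720e-05, -2.11272006e-04]), 'joint_torque': array([ 1.45487280e-03, -5.61345077e+01, -4.93091941e+01,  7.70103070e-02,
        2.92287912e-02, -5.33487673e-05]), 'tool_pos': array([ 0.17078465, -0.57466611,  0.23467192]), 'orientation': array([-3.10724167e+00, -4.51826332e-01,  1.99007370e-04]), 'force': array([-0.4855822 ,  0.31591368, -0.33366715]), 'wrist_torque': array([ 0.03414704, -0.01858365, -0.00809559]), 'gripper_force': 0.0, 'opening': 0.09301249381795956}
```

View pics/s0.png

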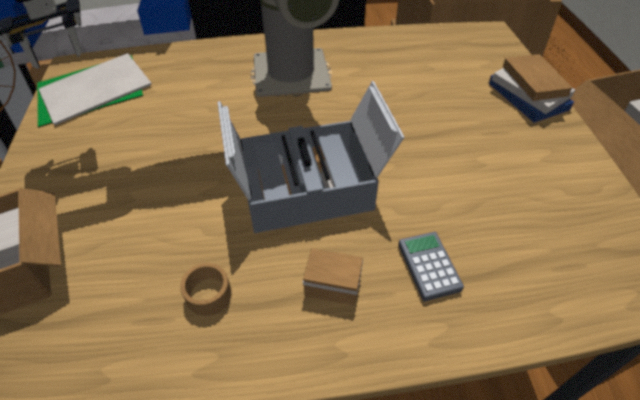

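View pics/t0.png

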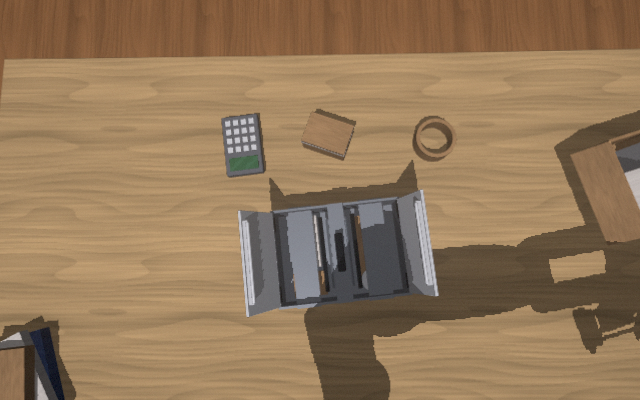

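The scene view shows the box in front of the base with both flaps standing open, and the bystanders beyond it. In the top view (x up, y left) the button is at about (340,252), the left flap at columns 240-275 and the right flap at columns 398-437.

Run:
```python
from h import *
W=cloud("t0")
for n,(u,v) in dict(btn=(340,252),btn_a=(337,236),btn_b=(343,268),bar_t=(334,209),bar_b=(346,296),Lout1=(240,212),Lout2=(248,313),Lrim=(278,213),Rrim=(398,203),Rout1=(421,193),Rout2=(436,293),table=(300,340),calc=(243,145),cart=(327,132),tape=(435,122),bfl=(276,213),bfr=(398,200),bnl=(283,305),bnr=(412,292)).items():
    print(n,np.round(W[v-1:v+2,u-1:u+2].reshape(-1,3)[4],4),np.round(np.nanmax(W[v-2:v+3,u-2:u+3,2]),3))
a=cv2.imread("pics/t0.png")[180:330,220:460];cv2.imwrite("pics/t0c.png",cv2.resize(a,None,fx=3.3,fy=3.3,interpolation=cv2.INTER_CUBIC))
S=cloud("s0")
for nm,C in(("top",W),("scene",S)):
    m=(C[...,2]>.118)&(C[...,2]<.3)&(C[...,0]>.3)&(C[...,0]<.75)&(abs(C[...,1])<.4)
    P=C[m]; print(nm,len(P),np.nanmin(P,0),np.nanmax(P,0))
    for lo,hi in((-.4,-.02),(.02,.4)):
        pass
    np.save(f"pics/{nm}P.npy",P)
```

```text
btn [ 0.4738 -0.0064  0.1232] 0.127
btn_a [ 0.5052 -0.0009  0.1265] 0.127
btn_b [ 0.4427 -0.0119  0.1241] 0.126
bar_t [0.5614 0.0045 0.1018] 0.105
bar_b [ 0.3874 -0.0175  0.1052] 0.105
Lout1 [0.5468 0.1751 0.2024] 0.204
Lout2 [0.3684 0.1575 0.2008] 0.204
Lrim [0.5563 0.1222 0.0821] 0.096
Rrim [ 0.5718 -0.1257  0.1078] 0.121
Rout1 [ 0.5773 -0.1522  0.2088] 0.209
Rout2 [ 0.4015 -0.1711  0.2097] 0.21
table [2.837e-01 8.220e-02 1.000e-04] 0.003
calc [0.7202 0.2123 0.0202] 0.025
cart [0.7359 0.0183 0.0629] 0.066
tape [ 0.7619 -0.2239  0.0424] 0.049
bfl [0.5562 0.1262 0.0836] 0.096
bfr [ 0.5777 -0.1256  0.1101] 0.121
bnl [0.3667 0.1119 0.0689] 0.099
bnr [ 0.3955 -0.1459  0.1181] 0.129
top 5929 [ 0.36255605 -0.17422924  0.11804254] [0.58438743 0.17953553 0.21241281]
scene 3715 [ 0.36182026 -0.17751171  0.11801922] [0.58728495 0.17723647 0.21268111]
```

View pics/t0c.png

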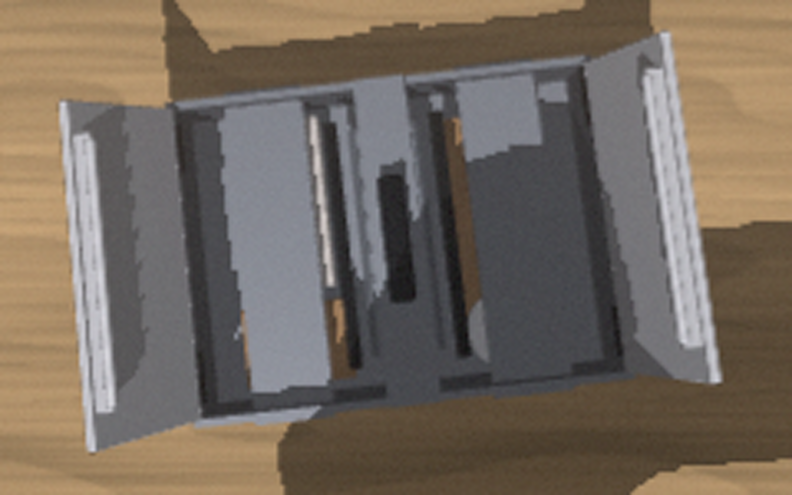

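The enlarged crop shows both flaps leaning outwards. The button lies along the bar, and the box is yawed slightly (about 6°). Next I'll fit the geometry from both views.

Run:
```python
from h import *
from scipy.optimize import least_squares
for nm,f in(("top","t0"),("scene","s0")):
    W=cloud(f);I=cv2.imread(f"pics/{f}.png").max(2)
    b=(W[...,2]>.116)&(W[...,2]<.132)&(np.hypot(W[...,0]-.474,W[...,1]+.006)<.05)
    P=W[b];c=P.mean(0);e=(P.min(0)+P.max(0))/2
    r=cv2.minAreaRect((P[:,:2]*1000).astype(np.float32));print(nm,"btn",len(P),c.round(4),"z",np.median(P[:,2]).round(4),r)
    Q=np.load(f"pics/{nm}P.npy")
    for s in(1,-1):
        q=Q[(s*Q[:,1]>.09)&(Q[:,2]>.13)]
        # plane: horiz normal angle a, s*(along normal)=d+z*k  (robust)
        fun=lambda p:s*(-np.sin(p[0])*(q[:,0]-.474)+np.cos(p[0])*(q[:,1]+.006))-p[1]-p[2]*(q[:,2]-.1)
        o=least_squares(fun,[.1,.13,.3],loss="soft_l1",f_scale=.003);p=o.x
        res=fun(p);u=np.cos(p[0])*(q[:,0]-.474)+np.sin(p[0])*(q[:,1]+.006)
        print(" flap",s,"yaw",p[0].round(3),"hinge off",p[1].round(4),"angle",(np.pi/2+np.arctan(p[2])).round(3),"rms",np.median(abs(res)).round(4),"u",np.percentile(u,[1,99]).round(3),"zmax",q[:,2].max().round(3))
```

```text
top btn 311 [ 0.4741 -0.0055  0.1236] z 0.1236 ((474.20233154296875, -5.624776840209961), (75.59510040283203, 15.842721939086914), 5.794057369232178)
 flap 1 yaw 0.104 hinge off 0.1298 angle 1.955 rms 0.0011 u [-0.092  0.093] zmax 0.209
 flap -1 yaw 0.102 hinge off 0.1287 angle 1.788 rms 0.0012 u [-0.092  0.093] zmax 0.212
scene btn 206 [ 0.4812 -0.0109  0.1238] z 0.1242 ((476.066162109375, -10.994758605957031), (77.5207290649414, 16.151647567749023), 5.867386341094971)
 flap 1 yaw 0.106 hinge off 0.1236 angle 1.974 rms 0.001 u [-0.091  0.096] zmax 0.209
 flap -1 yaw 0.09 hinge off 0.1328 angle 1.786 rms 0.0019 u [-0.087  0.098] zmax 0.213
```

send_rows(
  plan=[
    [[1,0.8,0.9,0,-0.178],[1,0.8,0.9,0,-0.178],[1,0.8,0.9,0,-0.178],[1,0.8,0.9,0,-0.178],[1,0.8,0.9,0,-0.178],[1,0.8,0.9,0,-0.178],[1,0.8,0.9,0,-0.178],[1,0.8,0.9,0,-0.178]],
  ],
  force=20,
)

```text
t: 0.77
tool_pos: [0.3318, -0.3939, 0.2354]
orientation: [-3.137, -0.166, 0.0]
force: [-0.7, -0.5, -0.7]
opening: 0.0441
gripper_force: 0.0
```

```bash
cat >> h.py <<'E'
C=np.array([.4745,-.007]);YAW=.102;EY=np.array([-np.sin(YAW),np.cos(YAW)])
def rows(side,path,turn=0,n=None):
    "path: (offset outward, tip z); prints normalised shifts from measured pose"
    s=telemetry.read_state();p=s["tool_pos"]
    X=R.from_rotvec(s["orientation"]).as_matrix()[:,0]
    print("t",s["t"],"p",p.round(4),"tool yaw",np.arctan2(X[1],X[0]).round(4),"F",s["force"].round(2),"open",round(s["opening"],4))
    for o,z in path:
        w=np.r_[C+side*o*EY,z+.017]; print(o,z,((w-p)/.2).round(3))
E
python3 -c "
from h import *
rows(-1,[(.2,.16),(.1505,.175),(.1075,.175),(.0765,.163),(.05,.139),(.0405,.118)])"
```

```text
t 0.7667 p [ 0.3318 -0.3939  0.2354] tool yaw 0.1059 F [-0.67 -0.51 -0.69] open 0.0441
0.2 0.16 [ 0.815  0.94  -0.292]
0.1505 0.175 [ 0.79   1.186 -0.217]
0.1075 0.175 [ 0.768  1.4   -0.217]
0.0765 0.163 [ 0.752  1.554 -0.277]
0.05 0.139 [ 0.739  1.686 -0.397]
0.0405 0.118 [ 0.734  1.733 -0.502]
```

send_rows(
  plan=[
    [[1,0.81,0.94,0,0],[1,0.81,0.94,0,0],[1,0.81,0.94,0,0],[1,0.81,0.94,0,0],[1,0.81,0.94,0,0],[1,0.81,0.94,0,0],[1,0.815,0.94,-0.29,0],[1,0.815,0.94,-0.29,0],[1,0.815,0.94,-0.29,0],[1,0.815,0.94,-0.29,0]],
  ],
)

```text
t: 1.6
tool_pos: [0.4927, -0.2079, 0.1765]
orientation: [-3.136, -0.159, 0.005]
force: [-0.0, -1.0, 0.4]
opening: 0.0006
gripper_force: 0.0
```

```bash
python3 -c "
from h import *
rows(-1,[(.1505,.175),(.1075,.175),(.0765,.163),(.05,.139),(.0405,.118),(.0405,.100)])
snap('top','t1')
W=cloud('t1');print(np.nanmax(W[185:305,390:445,2]))"
```

```text
t 1.6 p [ 0.4927 -0.2079  0.1765] tool yaw 0.1012 F [-0.04 -0.97  0.37] open 0.0006
0.1505 0.175 [-0.014  0.256  0.078]
0.1075 0.175 [-0.036  0.47   0.078]
0.0765 0.163 [-0.052  0.624  0.018]
0.05 0.139 [-0.066  0.756 -0.102]
0.0405 0.118 [-0.07   0.803 -0.207]
0.0405 0.1 [-0.07   0.803 -0.297]
0.5693324086154242
```

send_rows(
  plan=[
    [[1,0,0.06,0.02,0],[1,-0.01,0.13,0.04,0],[1,-0.01,0.19,0.06,0],[1,-0.014,0.256,0.078,0],[1,-0.02,0.31,0.08,0],[1,-0.025,0.36,0.08,0],[1,-0.03,0.42,0.08,0],[1,-0.036,0.47,0.078,0],[1,-0.04,0.52,0.06,0],[1,-0.046,0.57,0.04,0],[1,-0.052,0.624,0.018,0],[1,-0.056,0.67,-0.02,0],[1,-0.06,0.71,-0.06,0],[1,-0.066,0.756,-0.102,0],[1,-0.068,0.78,-0.14,0],[1,-0.07,0.8,-0.18,0],[1,-0.07,0.803,-0.207,0],[1,-0.07,0.803,-0.207,0]],
  ],
)

```text
t: 3.15
tool_pos: [0.4789, -0.0461, 0.1344]
orientation: [-3.137, -0.161, 0.004]
force: [-0.6, -0.2, 0.1]
opening: 0.0006
gripper_force: 0.0
```

```bash
python3 -c "
from h import *
rows(-1,[(.0405,.103)]);snap('scene','s2')
a=cv2.imread('pics/s2.png')[60:260,180:440];cv2.imwrite('pics/s2c.png',cv2.resize(a,None,fx=3,fy=3))"
```

```text
t 3.15 p [ 0.4789 -0.0461  0.1344] tool yaw 0.1028 F [-0.62 -0.18  0.15] open 0.0006
0.0405 0.103 [-0.001 -0.006 -0.072]
```

View pics/s2c.png

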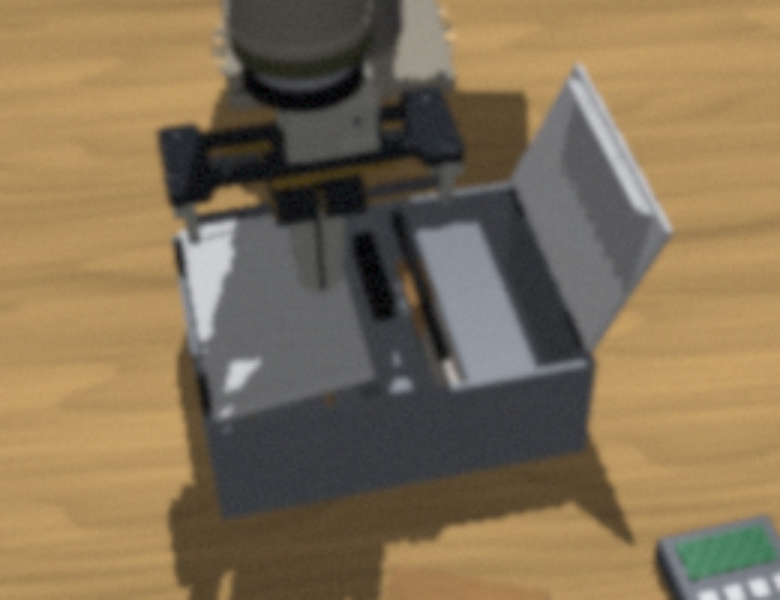

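The crop shows the right flap (left in this view) folded nearly shut with the closed fingers on it at (320,285), beside the button at (375,275). Now I'll press it in gently.

send_rows(
  plan=[
    [[1,0,-0.005,-0.01,0],[1,0,-0.005,-0.02,0],[1,0,-0.005,-0.03,0],[1,0,-0.005,-0.04,0],[1,0,-0.005,-0.05,0],[1,0,-0.005,-0.055,0],[1,0,-0.005,-0.06,0],[1,0,-0.005,-0.065,0],[1,0,-0.005,-0.065,0],[1,0,-0.005,-0.065,0]],
  ],
)

```text
t: 4.03
tool_pos: [0.4804, -0.0475, 0.125]
orientation: [-3.137, -0.161, -0.002]
force: [-6.5, 2.6, 15.5]
opening: 0.0005
gripper_force: 7.3
```

send_rows(
  plan=[
    [[1,0,0,-0.005,0],[1,0,0,-0.01,0],[1,0,0,-0.015,0],[1,0,0,-0.015,0],[1,0,0,-0.015,0]],
  ],
)

```text
t: 4.45
tool_pos: [0.4803, -0.0472, 0.121]
orientation: [-3.137, -0.161, -0.002]
force: [-1.8, 4.0, 4.6]
opening: 0.0005
gripper_force: 2.4
```

send_rows(
  plan=[
    [[1,0,0,-0.005,0],[1,0,0,-0.01,0],[1,0,0,-0.01,0],[1,0,0,-0.01,0]],
  ],
)

```text
t: 4.78
tool_pos: [0.4804, -0.0472, 0.1201]
orientation: [-3.137, -0.161, -0.002]
force: [-7.3, 4.2, 16.1]
opening: 0.0004
gripper_force: 7.8
```

send_rows(
  plan=[
    [[1,0,0,0.15,0],[1,0,0,0.35,0],[1,0,0,0.55,0],[1,0,0,0.75,0],[1,0,0.2,0.75,0],[1,0,0.4,0.75,0],[1,0,0.6,0.75,0],[1,0,0.8,0.75,0],[1,0,1,0.75,0],[1,0,1,0.75,0],[1,0,1,0.75,0]],
  ],
)

```text
t: 5.7
tool_pos: [0.4795, 0.1543, 0.268]
orientation: [3.137, 0.167, -0.0]
force: [-0.9, -1.8, 0.5]
opening: 0.0
gripper_force: 0.0
```

```bash
python3 -c "
from h import *
rows(1,[(.22,.245),(.22,.16)]);snap('top','t3');W=cloud('t3')
for o in(-.025,-.05,-.09,-.12):
  for x in(-.07,.04,.07):
    w=C+o*EY+x*np.array([EY[1],-EY[0]])
    m=np.hypot(W[...,0]-w[0],W[...,1]-w[1])<.006
    print(o,x,np.nanmedian(W[...,2][m]).round(4),m.sum())
"
```

```text
t 5.7 p [0.4795 0.1543 0.268 ] tool yaw 0.1065 F [-0.92 -1.79  0.49] open 0.0
0.22 0.245 [-0.137  0.288 -0.03 ]
0.22 0.16 [-0.137  0.288 -0.455]
-0.025 -0.07 0.1027 31
-0.025 0.04 0.1031 27
-0.025 0.07 0.1023 26
-0.05 -0.07 0.103 30
-0.05 0.04 0.1019 29
-0.05 0.07 0.1026 28
-0.09 -0.07 0.1022 26
-0.09 0.04 0.1026 27
-0.09 0.07 0.1026 27
-0.12 -0.07 0.1021 28
-0.12 0.04 0.1021 29
-0.12 0.07 0.102 26
```

Right flap is flush and latched. Next, the left flap: move outside it and descend.

send_rows(
  plan=[
    [[1,-0.137,0.288,0,0],[1,-0.137,0.288,0,0],[1,-0.137,0.288,0,0],[1,-0.137,0.288,-0.455,0],[1,-0.137,0.288,-0.455,0],[1,-0.137,0.288,-0.455,0],[1,-0.137,0.288,-0.455,0],[1,-0.137,0.288,-0.455,0]],
  ],
)

```text
t: 6.42
tool_pos: [0.4531, 0.209, 0.1783]
orientation: [3.137, 0.158, -0.0]
force: [-0.1, -0.5, 0.1]
opening: 0.0007
gripper_force: 0.0
```

```bash
python3 -c "
from h import *
rows(1,[(.1505,.175),(.1075,.175),(.0765,.163),(.05,.139),(.0405,.118),(.0405,.103)])"
```

```text
t 6.4167 p [0.4531 0.209  0.1783] tool yaw 0.1008 F [-0.09 -0.52  0.05] open 0.0007
0.1505 0.175 [ 0.031 -0.331  0.069]
0.1075 0.175 [ 0.052 -0.545  0.069]
0.0765 0.163 [ 0.068 -0.699  0.009]
0.05 0.139 [ 0.082 -0.831 -0.111]
0.0405 0.118 [ 0.087 -0.878 -0.216]
0.0405 0.103 [ 0.087 -0.878 -0.291]
```

send_rows(
  plan=[
    [[1,0.01,-0.07,0.02,0],[1,0.01,-0.14,0.04,0],[1,0.02,-0.2,0.05,0],[1,0.025,-0.27,0.06,0],[1,0.031,-0.33,0.07,0],[1,0.035,-0.38,0.07,0],[1,0.04,-0.44,0.07,0],[1,0.046,-0.49,0.07,0],[1,0.052,-0.545,0.07,0],[1,0.057,-0.6,0.05,0],[1,0.062,-0.65,0.03,0],[1,0.068,-0.7,0.01,0],[1,0.072,-0.74,-0.03,0],[1,0.077,-0.79,-0.07,0],[1,0.082,-0.83,-0.11,0],[1,0.084,-0.85,-0.15,0],[1,0.087,-0.87,-0.19,0],[1,0.087,-0.878,-0.216,0],[1,0.087,-0.878,-0.216,0]],
  ],
)

```text
t: 8.0
tool_pos: [0.469, 0.0341, 0.1323]
orientation: [3.137, 0.16, -0.004]
force: [0.1, -0.9, -0.1]
opening: 0.0006
gripper_force: 0.0
```

send_rows(
  plan=[
    [[1,0,0,-0.01,0],[1,0,0,-0.02,0],[1,0,0,-0.03,0],[1,0,0,-0.04,0],[1,0,0,-0.05,0],[1,0,0,-0.055,0],[1,0,0,-0.06,0],[1,0,0,-0.065,0],[1,0,0,-0.065,0],[1,0,0,-0.065,0]],
  ],
)

```text
t: 8.83
tool_pos: [0.4704, 0.0342, 0.1228]
orientation: [3.136, 0.161, 0.002]
force: [-4.6, -2.1, 12.0]
opening: 0.0007
gripper_force: 6.0
```

send_rows(
  plan=[
    [[1,0,0,-0.005,0],[1,0,0,-0.01,0],[1,0,0,-0.015,0],[1,0,0,-0.015,0],[1,0,0,-0.015,0]],
  ],
)

```text
t: 9.25
tool_pos: [0.4705, 0.034, 0.1201]
orientation: [3.136, 0.161, 0.002]
force: [-7.4, -3.2, 16.1]
opening: 0.0006
gripper_force: 8.0
```

send_rows(
  plan=[
    [[1,0,0,0.15,0],[1,0,0,0.35,0],[1,0,0.2,0.55,0],[1,0,0.4,0.65,0],[1,0,0.6,0.65,0],[1,0,0.8,0.65,0],[1,0,0.9,0.65,0],[1,0,0.9,0.65,0],[1,0,0.9,0.65,0]],
  ],
)

```text
t: 10.0
tool_pos: [0.4695, 0.2162, 0.2481]
orientation: [3.137, 0.167, 0.0]
force: [-0.1, -1.5, -0.1]
opening: 0.0004
gripper_force: 0.0
```

```bash
python3 -c "
from h import *
snap('top','t4');W=cloud('t4');rows(1,[(0,.16)])
for o in(-.11,-.05,-.025,.025,.05,.09,.12):
    r=[]
    for x in(-.07,.05,.07):
      w=C+o*EY+x*np.array([EY[1],-EY[0]])
      m=np.hypot(W[...,0]-w[0],W[...,1]-w[1])<.006
      r.append(np.nanmedian(W[...,2][m]).round(4))
    print(o,r)
P=W[(W[...,2]>.116)&(W[...,2]<.132)&(np.hypot(W[...,0]-.474,W[...,1]+.006)<.05)]
print(cv2.minAreaRect((P[:,:2]*1000).astype(np.float32)))
"
```

```text
t 10.05 p [0.4697 0.215  0.2479] tool yaw 0.1045 F [ 1.04 -0.46 -0.28] open 0.0004
0 0.16 [ 0.024 -1.11  -0.355]
-0.11 [np.float64(0.1021), np.float64(0.1024), np.float64(0.1022)]
-0.05 [np.float64(0.1026), np.float64(0.1026), np.float64(0.1018)]
-0.025 [np.float64(0.1024), np.float64(0.1021), np.float64(0.1023)]
0.025 [np.float64(0.1028), np.float64(0.1022), np.float64(0.1026)]
0.05 [np.float64(0.1025), np.float64(0.1019), np.float64(0.102)]
0.09 [np.float64(0.1019), np.float64(0.1027), np.float64(0.1018)]
0.12 [np.float64(0.1025), np.float64(0.1018), np.float64(0.1024)]
((474.239501953125, -5.619169235229492), (75.5190200805664, 15.838315963745117), 5.80684232711792)
```

Both flaps are flush. Next, over the button with the jaws partly open.

send_rows(
  plan=[
    [[0,0.02,-0.6,0,0],[0,0.02,-0.6,0,0],[0,0.02,-0.6,0,0],[0,0.02,-0.6,0,0]],
  ],
)

```text
t: 10.38
tool_pos: [0.474, 0.0877, 0.248]
orientation: [3.135, 0.151, 0.0]
force: [0.4, 0.2, -0.1]
opening: 0.0226
gripper_force: 0.0
```

send_rows(
  plan=[
    [[0,0,-0.5,0,0],[0,0,-0.5,0,0],[0,0,-0.5,0,0],[0,0,-0.5,-0.35,0],[0,0,-0.5,-0.35,0],[0,0,-0.5,-0.35,0],[0,0,-0.5,-0.35,0]],
  ],
)

```text
t: 10.97
tool_pos: [0.4722, -0.0063, 0.1768]
orientation: [-3.137, -0.158, 0.006]
force: [-0.6, -0.2, 0.9]
opening: 0.0464
gripper_force: 0.0
```

```bash
python3 -c "
from h import *
rows(1,[(0.001,.109)]);snap('wrist','w5')"
```

```text
t 10.9667 p [ 0.4722 -0.0063  0.1768] tool yaw 0.1008 F [-0.64 -0.17  0.87] open 0.0464
0.001 0.109 [ 0.011  0.001 -0.254]
```

View pics/w5.png

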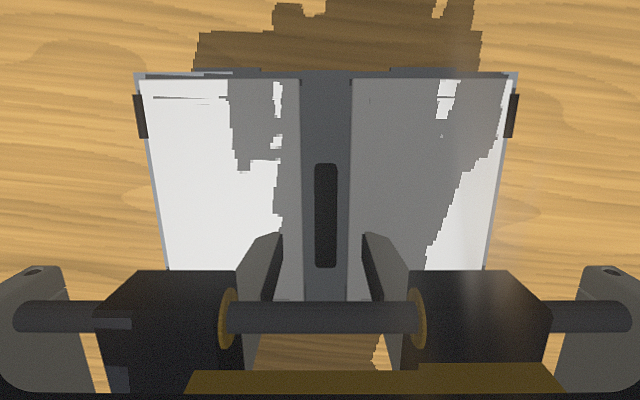

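The wrist view shows both flaps shut and flush. The button (column 326, rows 163-268) is centred between the fingertips (283 and 362). Next I'll descend and grip.

send_rows(
  plan=[
    [[0,0.01,0,-0.1,0],[0,0.01,0,-0.18,0],[0,0.01,0,-0.25,0],[0,0.01,0,-0.25,0],[0,0.01,0,-0.25,0],[1,0.01,0,-0.25,0],[1,0.01,0,-0.25,0],[1,0.01,0,-0.25,0],[1,0.01,0,-0.25,0],[1,0.01,0,-0.25,0],[1,0.01,0,-0.25,0],[1,0.01,0,-0.25,0],[1,0.01,0,-0.25,0]],
  ],
  force=20,
)

```text
t: 12.1
tool_pos: [0.4767, -0.008, 0.1289]
orientation: [3.133, 0.16, 0.002]
force: [0.5, -11.7, 0.4]
opening: 0.0161
gripper_force: 20.0
```

send_rows(
  plan=[
    [[1,-0.005,-0.01,0,0],[1,-0.005,-0.01,0,0],[1,-0.005,-0.01,0,0.1],[1,-0.005,-0.01,0,0.2],[1,-0.005,-0.01,0,0.3],[1,-0.005,-0.01,0,0.4],[1,-0.005,-0.01,0,0.5],[1,-0.005,-0.01,0,0.6],[1,-0.005,-0.01,0,0.7],[1,-0.005,-0.01,0,0.75],[1,-0.005,-0.01,0,0.75]],
  ],
)

```text
t: 13.02
tool_pos: [0.4758, -0.0068, 0.1289]
orientation: [-2.834, -1.355, -0.004]
force: [2.6, 5.0, 1.5]
opening: 0.0159
gripper_force: 20.1
```

```bash
python3 -c "
from h import *
rows(1,[]);print(telemetry.read_state()['wrist_torque'],telemetry.read_state()['q'])"
```

```text
t 13.0167 p [ 0.4758 -0.0068  0.1289] tool yaw 0.8918 F [2.63 4.99 1.48] open 0.0159
[ 0.77690637 -0.33000807 -0.0230407 ] [-1.23276426e-01 -1.34166697e-01  1.95108023e+00  1.75176212e-03
  1.32268903e+00  5.55325174e-01]
```

send_rows(
  plan=[
    [[1,0,0.005,0,0.1],[1,0,0.005,0,0.2],[1,0,0.005,0,0.3],[1,0,0.005,0,0.4],[1,0,0.005,0,0.5],[1,0,0.005,0,0.6],[1,0,0.005,0,0.7],[1,0,0.005,0,0.76],[1,0,0.005,0,0.76],[1,0,0.005,0,0.76]],
  ],
)

```text
t: 13.85
tool_pos: [0.4742, -0.0062, 0.1288]
orientation: [-2.091, -2.342, 0.001]
force: [-7.9, 1.5, 9.3]
opening: 0.0157
gripper_force: 20.0
```

send_rows(
  plan=[
    [[0,0,0,0,0],[0,0,0,0,0],[0,0,0,0,0],[0,0,0,0,0],[0,0,0,0.2,0],[0,0,0,0.4,0],[0,0,0,0.6,0],[0,-0.2,0,0.6,0],[0,-0.4,0,0.6,0],[0,-0.6,0,0.6,0],[0,-0.6,0,0.6,0]],
  ],
)

```text
t: 14.77
tool_pos: [0.3502, -0.0062, 0.2483]
orientation: [2.091, 2.342, 0.001]
force: [0.7, -1.2, 0.2]
opening: 0.0467
gripper_force: 0.0
```

```bash
python3 -c "
from h import *
rows(1,[]);snap('top','t6');snap('scene','s6');W=cloud('t6')
P=W[(W[...,2]>.116)&(W[...,2]<.132)&(np.hypot(W[...,0]-.474,W[...,1]+.006)<.05)]
print(len(P),cv2.minAreaRect((P[:,:2]*1000).astype(np.float32)))
a=cv2.imread('pics/s6.png')[60:260,180:440];cv2.imwrite('pics/s6c.png',cv2.resize(a,None,fx=3,fy=3))"
```

```text
t 14.7667 p [ 0.3502 -0.0062  0.2483] tool yaw 1.6839 F [ 0.67 -1.2   0.15] open 0.0467
307 ((474.0802917480469, -5.452728271484375), (15.917871475219727, 74.812255859375), 6.090126991271973)
```

View pics/s6c.png

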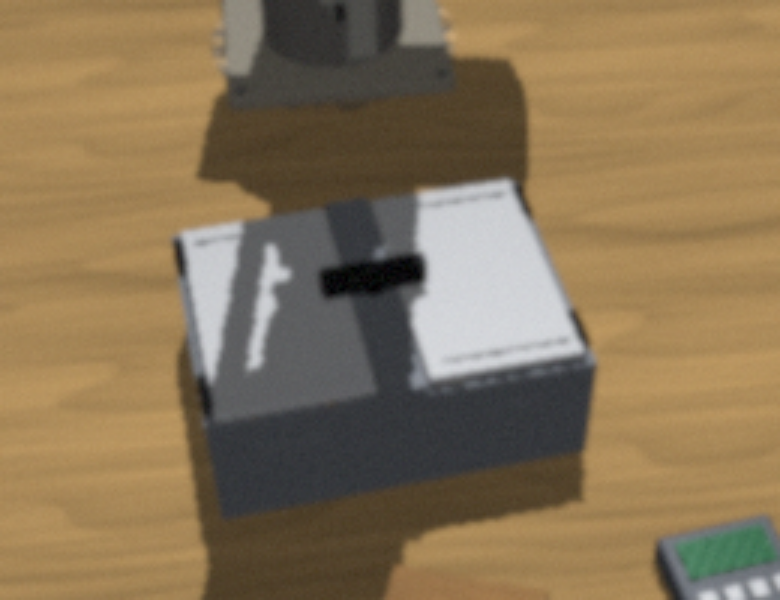

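The crop shows the button at (372,275) square across both flush flaps, and the measured angle is within 0.3° of the box axis. The gripper is clear, so I'm handing it in.

```bash
python3 -c "
from plant import order
print(order.close_job())"
```

```text
the job is handed in; nothing more can be done
None
```

The job is handed in: both flaps are latched flush, the turn-button lies square across them, and the calculator, carton and tape roll were not touched.

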